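Pump up the denture curing pot

TASK

Put the curing pot under pressure: push the vent lever on its lid round with a fingertip until it is fully shut, then press the black pump knob all the way down and let it spring all the way back, again and again, until the dark steel indicator pin has risen fully out of its boss. Leave the vent shut and the knob released. This takes only pushing and pressing: do not touch the indicator pin itself, and leave the loose things around the pot where they are.

Things in the scene. Friction and masses are not known exactly. Their poses are not given: they have to be found in the camera images.
- pot: aluminium pressure pot, fixed, round, 166 mm over its lid flange, lid top 110 mm above the bench, five hex nuts round the flange (to 114 mm), two low handles, a fixed brass safety valve (130 mm high) at (-22, 52) mm. Origin: centre of its underside, z up; yaw varies. In its frame the indicator pin is at the front (-x), the pump knob at the back left (+x, +y), the vent lever at the right (-y)
- pump_top (a point): centre of the flat top of the black mushroom pump knob, 47 mm in diameter (flat part 26 mm), 18 mm high; moves with the knob. Released, it stands 164.5 mm above the bench, at (18, 34) mm in the pot's frame; it goes straight down
- pump (a joint): pump stroke in m: 0 released (up), 0.020 pressed fully down. A spring takes it back up by itself: 3.5 N at the top, 8.5 N fully down, plus light damping (it rises at about 0.2 m/s). A stroke counts if it goes deeper than about 0.016 and then comes back up to less than 0.002
- vent_axis (a point): point on the upright turning axis of the vent lever, at the lever's mid height, 132 mm above the bench, at (-10, -52) mm in the pot's frame; fixed to the pot
- vent_tip (a point): point on the vent lever's centre line at mid height, 50 mm from the turning axis and 8 mm short of its rounded end; moves with the lever. The lever is a black bar 11 to 13 mm wide and 10 mm high, its underside 127 mm above the bench
- vent (a joint): angle of the vent lever in rad: 1.57 open, pointing along the pot's -y, in line with the brass outlet below it; 0 fully shut, across the outlet, pointing along the pot's +x, at its stop. To shut it, its free end goes round from -y to +x, counter-clockwise seen from above. Light friction (under 1 N at the tip); it stays where it is left
- pin_top (a point): centre of the top of the dark steel indicator pin, 12 mm in diameter, in a bright steel boss 21 mm across whose top is 120 mm above the bench, at (-46, 6) mm in the pot's frame; moves with the pin. Down, it stands 3 mm proud of the boss
- pin (a joint): rise of the indicator pin in m: 0 down, 0.018 fully out (its bright narrow neck then shows 3 mm high above the boss). With the vent shut each full stroke raises it 0.003, so six bring it out; it stands about 0.0015 higher while the knob is down. Further strokes do no harm. With the vent open it sinks back to 0
- cast_white: loose bystander: white plaster cast, 51 x 58 x 31 mm, near the front of the pot; origin at the centre of its underside, as for all the bystanders below
- cup_1: loose bystander: white mixing cup, 55 mm wide, 50 mm high, near the front of the pot
- jar_white_lid: loose bystander: jar with a white lid, 58 mm wide, 42 mm high, at the left front of the pot
- dropper: loose bystander: small dropper bottle, 26 mm wide, 58 mm high, at the left of the pot
- squeeze_bottle: loose bystander: squeeze bottle, 55 mm wide, 132 mm high, far left
- cup_2: loose bystander: white mixing cup, 55 mm wide, 50 mm high, far left
- denture_pink: loose bystander: pink denture, 44 x 52 x 23 mm, at the right front of the pot
- bur_block: loose bystander: bur stand, 26 x 52 x 44 mm, near left

How it is judged:
By the outcome, as a careful person would: the job done as asked, in the order asked, and still so for the second after the job is handed in, with the robot touching nothing.
It also fails if it takes over 51 s, if anything falls off the work surface, if the arm or the gripper's body presses on something with over 40 N, if the wrist force passes 120 N, or if a joint passes its speed limit or range.

ROBOT

A 6-joint arm with a two-finger parallel gripper is mounted at the origin on the work surface; the furniture and walls round the work are solid. World frame = base frame: x ahead of the robot, y to its left, z up, the work surface at z = 0. Lengths are in m, angles in rad, forces in N, time in s.
With the tool pointing down it reaches from about 0.35 to 0.85 m from the base axis. Payload 8.1 kg.
Tool frame: the origin (TCP) lies midway between the tips of the shut fingers; the grasp point (between the pads) lies 19 mm behind it; z points along the fingers, y is the line along which they close (so a half turn about z gives the same grasp; the last joint's range is limited). The gripper opens to 85 mm and grips with 20 to 120 N. Pads are 22 mm wide; open, the fingers measure 114 mm over their backs; the gripper's body (76 mm by 85 mm) begins 54 mm behind the grasp point. The pads swing forward as they close: fully open they stand 13 mm farther back than shut.
Start: joints at [-1.376, 0.13, 1.488, -0, 1.523, -0.085], TCP at [0.166, -0.577, 0.231] pointing down, gripper open.
Joint ranges: [-2.96, 2.96], [-0.89, 2.26], [0.02, 2.5], [-1.34, 4.48], [0, 2.73], [-2.66, 2.66]. Speed limits (rad/s): [2.39, 2.39, 2.79, 3.14, 3.14, 3.14].

INTERFACE

Orientations are given as a rotation vector (axis times angle).
In Python, from plant import sense, snapshot, sign_off, boxes_of, silhouettes, tip_of gives the robot as it stands. The module is installed in compiled form; this text tells all that it offers.
- The arm moves only by the tool play_rows, never from a script. Its argument "targets" is a list of rows, each a list of 3 entries, a list of its own where there are three numbers: the shift along the world's x, y, z in units of 25 mm (1.0 is 25 mm), then the turn about the world's z in units of 8 degrees (1.0 is 8 degrees), then the opening, from 0 (shut) to 1 (fully open). In form: [[[dx, dy, dz], twist, grip], ...]. A call has 1 to 8 rows; each row shifts and turns the commanded pose from where the row before left it; what a row does not reach is not made up. A row lasts 1/8 s, in which the tool goes at most 62.5 mm and 10.7 degrees, less where a joint would pass 70% of its speed; a pose out of reach is approached as far as the arm can. A call is refused whole if a number of a shift passes 1 or a number of a turn 1, either way. A call with a gripper value outside its range is refused whole. The fingers move at their own pace and stop on an object; the grip force is fixed at half the most. Time passes only in rows, so rows that do not move let the fingers close. It gives the time, the measured TCP pose, the force, the opening and the grip force at its end, in the units of the state.
- sense(): the state, without advancing time (a new reading comes with each control period).
- snapshot(name): name is "side" or "top"; returns a dict with "pixels" (480x640x3 uint8, red, green, blue), "range_z" (480x640 float32, m along the optical axis (not along the pixel's ray), 0 where there is no reading), "mtx" (3x3 intrinsics, pixels), "world_from_camera" (4x4, takes a point from camera to world coordinates). Camera axes: x right, y down, z forward; pixel columns grow to the right and rows downward; lengths in m; the calibration is good to about 2 mm. A picture is of the moment at which its call begins.
- sign_off(): hands the job in; it is judged then, once.
Trained networks look in a picture, given as the dict that the camera call returned (one of the last four; its "shot" number tells which), for a name from the list of things; names that differ only in an ending like _2 or _b are one class to them, and where a whole thing is asked for, a point or a joint stands for the part that bears it (a point fixed in the world has none). Each returns a list of dicts, best first, with "conf" (0 to 1); they miss things now and then, are a little off and sometimes report something else, mostly with a low value. They report only what shows in the picture. A call takes as long as a camera call.
- boxes_of(name, picture): "location" ([x, y, z] in m, in world coordinates, good to about 4 mm: the middle of the surface that is visible of it).
- silhouettes(name, picture): "pixels" (480x640 bool, what is visible of it).
- tip_of(name, picture): "location" ([x, y, z] in m, in world coordinates, good to about 4 mm: a listed point, or the origin of a listed thing).
The state is a dict: "t": time; "joint_pos": joint angles; "joint_vel": joint speeds; "tau": joint torques, N m; "ee_pos": TCP position; "ee_rot": TCP orientation; "force": force on the tool from outside, world axes, zero at the start; "torque": the same for the moment, N m; "gripper_width": finger opening in m; "gripper_force": force on a finger pad.
Only numpy, scipy, OpenCV 4.12 (cv2) and the standard library are available. Lean on these libraries where they do the work, as an engineer would, in place of code of your own. Each camera call takes 0.05 s, during which the arm holds its last target. There are 200 camera calls.

## Working session

There is one attempt and no reset: what is moved stays moved. The work goes in short steps, Python scripts to look and compute and a tool call to move; the robot and the scene stay as the last step left them, time stands still between calls to the robot, and variables do not carry over. Pictures are saved under pics/ and viewed, at most 10 in all, crops included, and the job is handed in when it is done.

Besides the shell and the picture viewer there is one more tool, called after "Request:" as name(argument=value, ...) on one line, values as JSON. play_rows: Moves the arm, as the interface text tells. Its arguments: {"type":"object","properties":{"targets":{"type":"array"}},"required":["targets"]}

```bash
mkdir -p pics; cat > h.py <<'E'
import numpy as np,cv2
from plant import *
def look(cam,tag,pts=()):
    s=snapshot(cam); cv2.imwrite(f'pics/{tag}.png',s['pixels'][:,:,::-1]); return s
def tips(s,names):
    for n in names:
        r=tip_of(n,s); print(n,[(np.round(d['location'],4).tolist(),round(d['conf'],2)) for d in r[:2]])
E
python3 - <<'E'
from h import *
for c in ('top','side'):
    s=look(c,c+'0'); print(c,s['world_from_camera'].round(3).tolist())
    tips(s,['pot','pump_top','vent_axis','vent_tip','pin_top','squeeze_bottle','cast_white','cup_1','denture_pink','jar_white_lid','dropper','bur_block'])
st=sense();print(st['t'],st['ee_pos'],st['ee_rot'],st['gripper_width'])
E
```

```text
top [[0.008, -0.994, 0.106, 0.352], [-1.0, -0.006, 0.019, 0.18], [-0.018, -0.106, -0.994, 1.181], [0.0, 0.0, 0.0, 1.0]]
pot [([0.4981, 0.0736, -0.0008], 0.94)]
pump_top [([0.5101, 0.1071, 0.1626], 0.74), ([0.3765, 0.0105, -0.0006], 0.22)]
vent_axis [([0.496, 0.0195, 0.1326], 0.9)]
vent_tip [([0.5144, -0.027, 0.1315], 0.6), ([0.4963, 0.0184, 0.1321], 0.17)]
pin_top [([0.4566, 0.0736, 0.1209], 0.4), ([0.4228, -0.0594, 0.0015], 0.18)]
squeeze_bottle [([0.3417, 0.3919, -0.0008], 0.68)]
cast_white [([0.3462, 0.0869, -0.0005], 0.88), ([0.3747, 0.0113, -0.001], 0.25)]
cup_1 [([0.5382, 0.4159, 0.0028], 0.93)]
denture_pink [([0.4203, -0.0554, 0.0009], 0.7)]
jar_white_lid [([0.3826, 0.1694, 0.0039], 0.97)]
dropper [([0.4823, 0.2176, 0.0024], 0.56)]
bur_block [([0.2661, 0.2978, 0.0008], 0.82)]
side [[0.97, -0.123, 0.211, 0.274], [-0.245, -0.504, 0.829, -0.564], [0.004, -0.855, -0.518, 0.593], [0.0, 0.0, 0.0, 1.0]]
pot [([0.5014, 0.0718, -0.0024], 0.58)]
pump_top [([0.5161, 0.1123, 0.1682], 0.88), ([0.5035, 0.0707, 0.0026], 0.23)]
vent_axis [([0.4974, 0.018, 0.134], 0.56)]
vent_tip [([0.5125, -0.0235, 0.1311], 0.61)]
pin_top [([0.4566, 0.0715, 0.1237], 0.37), ([0.3864, 0.1695, -0.0019], 0.23)]
squeeze_bottle [([0.3399, 0.391, -0.0019], 0.69)]
cast_white [([0.3441, 0.0827, 0.001], 0.56)]
cup_1 [([0.3801, 0.0126, 0.0012], 0.79), ([0.5384, 0.4166, 0.0024], 0.78)]
denture_pink [([0.415, -0.0551, -0.0025], 0.9), ([0.2657, 0.3005, -0.0], 0.38)]
jar_white_lid [([0.3848, 0.1677, -0.0005], 0.67)]
dropper []
bur_block [([0.2651, 0.3021, 0.0028], 0.84)]
1.3 [ 0.16570509 -0.57664756  0.23126827] [-3.11084108e+00 -4.38055418e-01  3.72342460e-05] 0.0854588391525031
```

View both.

View pics/top0.png

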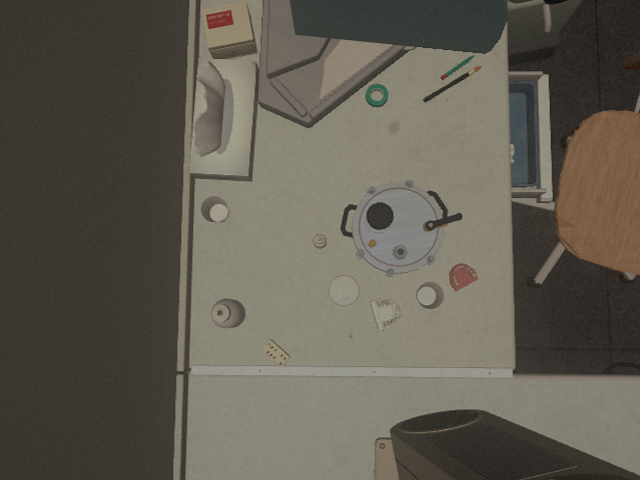

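View pics/side0.png

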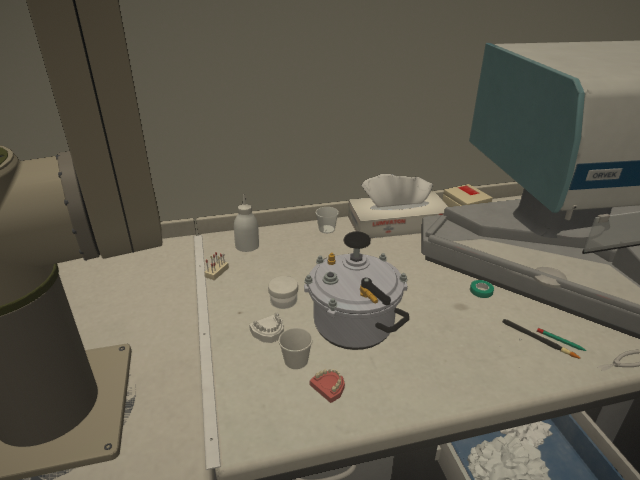

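Top view: knob at (380,215), pin (400,252), lever running from (427,226) to (460,215). Side view: lever (362,283)–(388,302), outlet beneath it, approach side clear. Pot yaw is about 9°, and the lever points about -70°. Setting out for a point on the lever's clockwise side.

Request:
play_rows(targets=[[[0.57, 0.98, 0], 0, 0], [[0.57, 0.98, 0], 0, 0], [[0.57, 0.98, 0], 0, 0], [[0.57, 0.98, 0], 0, 0], [[0.57, 0.98, 0], 0, 0], [[0.57, 0.98, 0], 0, 0], [[0.57, 0.98, 0], 0, 0], [[0.57, 0.98, 0], 0, 0]])

```text
t: 2.3
ee_pos: [0.2801, -0.3799, 0.2314]
ee_rot: [3.111, 0.438, 0.0]
force: [1.4, -0.2, -0.1]
gripper_width: 0.0001
gripper_force: 0.0
```

Request:
play_rows(targets=[[[0.57, 0.98, 0], 0, 0], [[0.57, 0.98, 0], 0, 0], [[0.57, 0.98, 0], 0, 0], [[0.57, 0.98, 0], 0, 0], [[0.57, 0.98, 0], 0, 0], [[0.57, 0.98, 0], 0, 0], [[0.57, 0.98, 0], 0, 0], [[0.57, 0.98, 0], 0, 0]])

```text
t: 3.3
ee_pos: [0.3942, -0.1839, 0.2315]
ee_rot: [3.111, 0.438, 0.001]
force: [0.7, 0.4, 0.7]
gripper_width: 0.0
gripper_force: 0.0
```

Request:
play_rows(targets=[[[0.57, 0.98, 0], 0, 0], [[0.57, 0.98, 0], 0, 0], [[0.57, 0.98, 0], 0, 0], [[0.57, 0.98, 0], 0, 0], [[0.57, 0.98, 0], 0, 0], [[0, 0, 0], 0, 0], [[0, 0, 0], 0, 0]])

```text
t: 4.18
ee_pos: [0.4648, -0.0625, 0.2313]
ee_rot: [3.111, 0.439, -0.0]
force: [0.8, -0.1, -0.4]
gripper_width: -0.0
gripper_force: 0.0
```

```bash
python3 - <<'E'
from h import *
for c in ('side','top'):
    s=look(c,c+'1'); tips(s,['pot','pump_top','vent_axis','vent_tip','pin_top'])
st=sense();print(st['t'],st['ee_pos'],st['ee_rot'],st['joint_pos'],st['gripper_width'],st['force'])
E
```

```text
pot [([0.502, 0.0701, 0.002], 0.92)]
pump_top [([0.5073, 0.1104, 0.1646], 0.54)]
vent_axis [([0.4947, 0.0197, 0.1294], 0.84), ([0.4165, -0.0573, 0.0008], 0.68)]
vent_tip [([0.5149, -0.0246, 0.1335], 0.84)]
pin_top [([0.4551, 0.07, 0.1201], 0.51)]
pot [([0.4965, 0.0741, -0.0013], 0.68)]
pump_top [([0.5102, 0.1092, 0.164], 0.77), ([0.3737, 0.0093, -0.0], 0.27)]
vent_axis [([0.4992, 0.0229, 0.1324], 0.74), ([0.517, -0.029, 0.13], 0.72)]
vent_tip [([0.5161, -0.0293, 0.1295], 0.79), ([0.3766, 0.0121, -0.0038], 0.42)]
pin_top [([0.4547, 0.0726, 0.121], 0.5)]
4.775 [ 0.46493636 -0.06225769  0.23128526] [ 3.11092712e+00  4.37833042e-01 -1.71379967e-05] [-2.42472557e-01 -2.31162561e-01  1.83762986e+00 -9.85208539e-06
  1.53513316e+00  1.04868010e+00] 0.00025245559487907195 [-0.49868017  0.4570355  -0.40050137]
```

Request:
play_rows(targets=[[[0.5, 1, 0], 0, 0], [[0, 0, -0.9], 0, 0], [[0, 0, -0.9], 0, 0], [[0, 0, -0.9], 0, 0], [[0, 0, -0.8], 0, 0], [[0, 0, -0.7], 0, 0], [[0, 0, 0], 0, 0]])

```text
t: 5.65
ee_pos: [0.4763, -0.0369, 0.1247]
ee_rot: [-3.11, -0.438, 0.005]
force: [-1.1, 0.4, 0.1]
gripper_width: 0.0004
gripper_force: 0.0
```

```bash
python3 - <<'E'
from h import *
s=look('side','s2')
im=s['pixels'][230:390,260:460,::-1]; cv2.imwrite('pics/s2c.png',cv2.resize(im,(800,640))[:600])
# path
ax=np.array([.4968,.020]);p0=sense()['ee_pos'][:2];print(p0)
prev=p0
for th in range(-69,22,8):
    a=np.radians(th);u=np.array([np.cos(a),np.sin(a)]);n=np.array([u[1],-u[0]])
    p=ax+.044*u+.0195*n
    print(th,p.round(4),((p-prev)/.025).round(2));prev=p
E
```

```text
[ 0.47710623 -0.03708373]
-69 [ 0.4944 -0.0281] [0.69 0.36]
-61 [ 0.5011 -0.0279] [0.27 0.01]
-53 [ 0.5077 -0.0269] [0.27 0.04]
-45 [ 0.5141 -0.0249] [0.26 0.08]
-37 [ 0.5202 -0.0221] [0.24 0.11]
-29 [ 0.5258 -0.0184] [0.22 0.15]
-21 [ 0.5309 -0.014 ] [0.2  0.18]
-13 [ 0.5353 -0.0089] [0.18 0.2 ]
-5 [ 0.5389 -0.0033] [0.15 0.23]
3 [0.5418 0.0028] [0.11 0.24]
11 [0.5437 0.0093] [0.08 0.26]
19 [0.5448 0.0159] [0.04 0.27]
```

View pics/s2c.png

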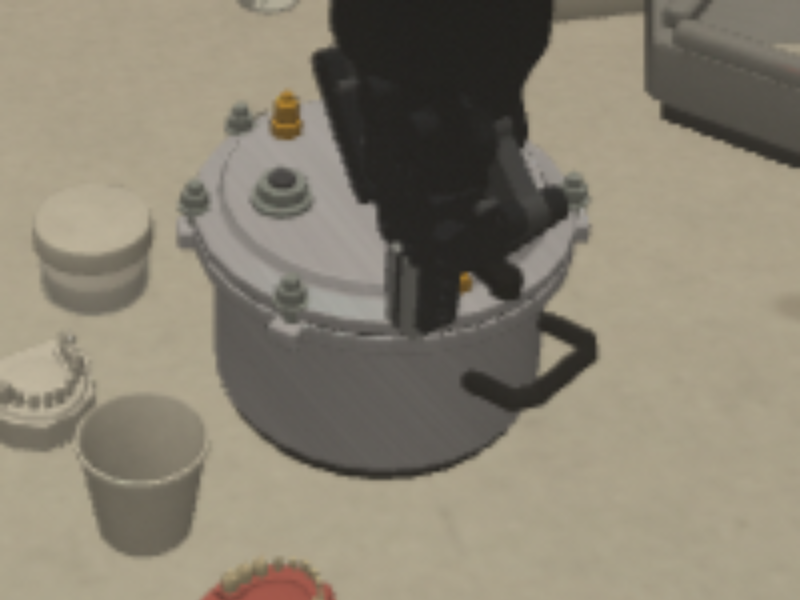

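The finger stands just left of the lever (about (420,300) in the crop), with the lever tip at (515,280). Height is right, so I'll sweep.

Request:
play_rows(targets=[[[0.69, 0.36, 0], 0, 0], [[0.27, 0.01, 0], 1, 0], [[0.27, 0.04, 0], 1, 0], [[0.26, 0.08, 0], 1, 0], [[0.24, 0.11, 0], 1, 0], [[0.22, 0.15, 0], 1, 0], [[0.2, 0.18, 0], 1, 0], [[0, 0, 0], 0, 0]])

```text
t: 6.7
ee_pos: [0.5322, -0.0138, 0.1275]
ee_rot: [2.663, 1.664, 0.002]
force: [-0.6, -0.5, 1.0]
gripper_width: -0.0
gripper_force: 0.0
```

```bash
python3 - <<'E'
from h import *
for c in ('side','top'):
    s=look(c,c+'3'); tips(s,['vent_axis','vent_tip'])
im=s['pixels'][160:300,330:510,::-1]; cv2.imwrite('pics/t3c.png',cv2.resize(im,None,fx=4,fy=4))
st=sense();print(st['t'],st['ee_pos'],st['joint_pos'],st['force'])
E
```

```text
vent_axis [([0.4961, 0.0239, 0.1346], 0.75), ([0.2691, 0.3, -0.0013], 0.43)]
vent_tip [([0.5441, 0.007, 0.1306], 0.44)]
vent_axis [([0.494, 0.0207, 0.1335], 0.62)]
vent_tip [([0.5446, -0.002, 0.1304], 0.78)]
7.0 [ 0.531183   -0.0140387   0.12649029] [-1.22926995e-01  2.05162370e-02  1.79880951e+00 -1.02802062e-06
  1.32204908e+00  3.31845166e-01] [-0.43017334  0.36184352 -0.45335464]
```

Request:
play_rows(targets=[[[0.18, 0.2, 0], 1, 0], [[0.15, 0.23, 0], 1, 0], [[0.11, 0.24, 0], 1, 0], [[0.08, 0.26, 0], 1, 0], [[0, 0, 0], 0, 0]])

```text
t: 7.62
ee_pos: [0.5442, 0.0095, 0.1263]
ee_rot: [-2.103, -2.334, 0.0]
force: [0.3, 0.3, -0.8]
gripper_width: 0.0003
gripper_force: 0.0
```

Request:
play_rows(targets=[[[0, 0.12, 0], 0, 0], [[0, 0.12, 0], 0, 0], [[0, 0, 0], 0, 0]])

```text
t: 8.0
ee_pos: [0.5441, 0.0124, 0.1263]
ee_rot: [2.103, 2.329, -0.006]
force: [-1.7, -14.1, -0.4]
gripper_width: -0.0
gripper_force: 6.7
```

The stop is reached: 14 N against the push. Backing off and rising.

Request:
play_rows(targets=[[[0, -0.8, 0], 0, 0], [[0, 0, 1], 0, 0], [[0, 0, 1], 0, 0], [[0, 0, 1], 0, 0], [[0, -1, 0], 0, 0], [[0, -1, 0], 0, 0], [[0, -1, 0], 0, 0], [[0, 0, 0], 0, 0]])

```text
t: 9.0
ee_pos: [0.544, -0.0815, 0.2013]
ee_rot: [-2.106, -2.331, -0.0]
force: [-0.4, 0.9, 0.0]
gripper_width: -0.0003
gripper_force: 0.0
```

```bash
python3 - <<'E'
from h import *
for c in ('side','top'):
    s=look(c,c+'4'); tips(s,['pot','vent_axis','vent_tip','pump_top','pin_top'])
    m=silhouettes('pump_top',s)[0]['pixels']; d=s['range_z']; m&=d>0
    v,u=np.nonzero(m); K=s['mtx']; z=d[v,u]
    P=(s['world_from_camera']@np.stack([(u-K[0,2])/K[0,0]*z,(v-K[1,2])/K[1,1]*z,z,z*0+1]))[:3].T
    t=P[P[:,2]>.155]; print('knob',t.mean(0),t.min(0),t.max(0))
    if c=='top': cv2.imwrite('pics/t4c.png',cv2.resize(s['pixels'][160:300,330:510,::-1],None,fx=4,fy=4))
print(sense()['t'],sense()['ee_pos'])
E
```

```text
pot [([0.5005, 0.0705, -0.0004], 0.55)]
vent_axis [([0.4968, 0.0173, 0.1322], 0.57), ([0.3843, 0.1713, -0.0], 0.32)]
vent_tip [([0.5485, 0.0327, 0.1286], 0.62)]
pump_top [([0.5093, 0.1132, 0.1648], 0.8)]
pin_top [([0.4545, 0.07, 0.1197], 0.48)]
knob [0.50762982 0.10366227 0.16076817] [0.48724885 0.0846803  0.15508173] [0.5314304  0.12858871 0.16404446]
pot [([0.499, 0.0717, 0.0027], 0.74)]
vent_axis [([0.4966, 0.022, 0.1341], 0.6)]
vent_tip [([0.5496, 0.0281, 0.1298], 0.78)]
pump_top [([0.5113, 0.1093, 0.1644], 0.72), ([0.3858, 0.1665, 0.0002], 0.5)]
pin_top [([0.4564, 0.0708, 0.1203], 0.38)]
knob [0.50969821 0.10997126 0.16366443] [0.4881972  0.08727209 0.15528083] [0.53409972 0.13192894 0.16939879]
9.7 [ 0.54424086 -0.0795519   0.20129237]
```

View pics/t4c.png

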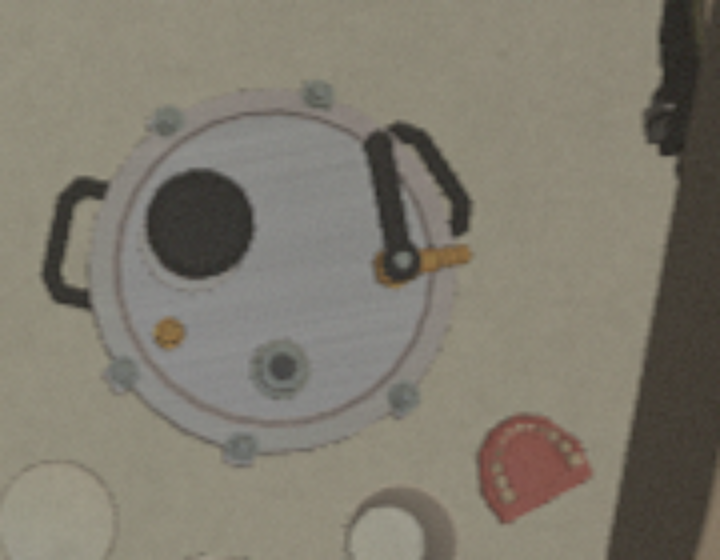

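Lever now lies across the brass outlet (lever (375,140)–(400,262), outlet pointing right to (468,255)): shut. Going above the knob.

Request:
play_rows(targets=[[[-0.17, 0.95, 0], 0, 0], [[-0.17, 0.95, 0], 0, 0], [[-0.17, 0.95, 0], 0, 0], [[-0.17, 0.95, 0], 0, 0], [[-0.17, 0.95, 0], 0, 0], [[-0.17, 0.95, 0], 0, 0], [[-0.16, 0.95, 0], 0, 0], [[-0.16, 0.95, 0], 0, 0]])

```text
t: 10.7
ee_pos: [0.5105, 0.1111, 0.2014]
ee_rot: [2.102, 2.335, 0.0]
force: [0.7, 0.6, -0.1]
gripper_width: 0.0001
gripper_force: 0.0
```

Request:
play_rows(targets=[[[0, 0, -0.6], 0, 0], [[0, 0, -0.6], 0, 0], [[0, 0, 0], 0, 0]])

```text
t: 11.08
ee_pos: [0.5093, 0.1094, 0.1688]
ee_rot: [-2.101, -2.332, 0.005]
force: [-0.8, 0.5, 1.2]
gripper_width: 0.0002
gripper_force: 0.0
```

Request:
play_rows(targets=[[[0, 0, -0.6], 0, 0], [[0, 0, -0.55], 0, 0], [[0, 0, 0], 0, 0]])

```text
t: 11.45
ee_pos: [0.5123, 0.1098, 0.1444]
ee_rot: [2.101, 2.332, 0.004]
force: [-2.5, -1.9, 14.8]
gripper_width: 0.0001
gripper_force: 7.8
```

Request:
play_rows(targets=[[[0, 0, 0.6], 0, 0], [[0, 0, 0.55], 0, 0], [[0, 0, 0], 0, 0], [[0, 0, 0], 0, 0]])

```text
t: 11.95
ee_pos: [0.5102, 0.1103, 0.1705]
ee_rot: [-2.101, -2.335, 0.001]
force: [-1.1, -0.2, 0.5]
gripper_width: 0.0003
gripper_force: 0.0
```

Request:
play_rows(targets=[[[0, 0, -0.6], 0, 0], [[0, 0, -0.55], 0, 0], [[0, 0, 0], 0, 0], [[0, 0, 0], 0, 0], [[0, 0, 0.6], 0, 0], [[0, 0, 0.55], 0, 0], [[0, 0, 0], 0, 0], [[0, 0, 0], 0, 0]])

```text
t: 12.95
ee_pos: [0.5099, 0.1103, 0.17]
ee_rot: [-2.101, -2.334, 0.002]
force: [-0.4, 1.0, -0.9]
gripper_width: -0.0003
gripper_force: 0.0
```

```bash
python3 - <<'E'
from h import *
for c in ('side','top'):
    s=look(c,c+'5'); tips(s,['pump_top','pin_top','vent_tip'])
st=sense();print(st['t'],st['ee_pos'],st['force'])
E
```

```text
pump_top [([0.5119, 0.1142, 0.1676], 0.82)]
pin_top [([0.4576, 0.0736, 0.1264], 0.52)]
vent_tip [([0.5488, 0.0348, 0.132], 0.61)]
pump_top [([0.5126, 0.1107, 0.1635], 0.36)]
pin_top [([0.4528, 0.0725, 0.1307], 0.47)]
vent_tip [([0.5471, 0.0282, 0.131], 0.51)]
13.35 [0.51061721 0.11032221 0.17108813] [-0.65006403  0.0926738  -0.14275648]
```

The pin is rising. Six more strokes.

Request:
play_rows(targets=[[[0, 0, -0.6], 0, 0], [[0, 0, -0.55], 0, 0], [[0, 0, 0], 0, 0], [[0, 0, 0], 0, 0], [[0, 0, 0.6], 0, 0], [[0, 0, 0.55], 0, 0], [[0, 0, 0], 0, 0], [[0, 0, 0], 0, 0]])

```text
t: 14.35
ee_pos: [0.5101, 0.1102, 0.1702]
ee_rot: [-2.101, -2.334, 0.002]
force: [0.8, 0.1, -0.3]
gripper_width: 0.0002
gripper_force: 0.0
```

Request:
play_rows(targets=[[[0, 0, -0.6], 0, 0], [[0, 0, -0.55], 0, 0], [[0, 0, 0], 0, 0], [[0, 0, 0], 0, 0], [[0, 0, 0.6], 0, 0], [[0, 0, 0.55], 0, 0], [[0, 0, 0], 0, 0], [[0, 0, 0], 0, 0]])

```text
t: 15.35
ee_pos: [0.5099, 0.1103, 0.17]
ee_rot: [-2.101, -2.334, 0.002]
force: [-0.6, 0.3, -0.3]
gripper_width: -0.0002
gripper_force: 0.0
```

Request:
play_rows(targets=[[[0, 0, -0.6], 0, 0], [[0, 0, -0.55], 0, 0], [[0, 0, 0], 0, 0], [[0, 0, 0], 0, 0], [[0, 0, 0.6], 0, 0], [[0, 0, 0.55], 0, 0], [[0, 0, 0], 0, 0], [[0, 0, 0], 0, 0]])

```text
t: 16.35
ee_pos: [0.5099, 0.1102, 0.17]
ee_rot: [-2.101, -2.334, 0.002]
force: [0.3, 0.1, 0.1]
gripper_width: 0.0001
gripper_force: 0.0
```

Request:
play_rows(targets=[[[0, 0, -0.6], 0, 0], [[0, 0, -0.55], 0, 0], [[0, 0, 0], 0, 0], [[0, 0, 0], 0, 0], [[0, 0, 0.6], 0, 0], [[0, 0, 0.55], 0, 0], [[0, 0, 0], 0, 0], [[0, 0, 0], 0, 0]])

```text
t: 17.35
ee_pos: [0.5099, 0.1102, 0.17]
ee_rot: [-2.101, -2.334, 0.002]
force: [0.1, -0.5, 0.2]
gripper_width: 0.0
gripper_force: 0.0
```

Request:
play_rows(targets=[[[0, 0, -0.6], 0, 0], [[0, 0, -0.55], 0, 0], [[0, 0, 0], 0, 0], [[0, 0, 0], 0, 0], [[0, 0, 0.6], 0, 0], [[0, 0, 0.55], 0, 0], [[0, 0, 0], 0, 0], [[0, 0, 0], 0, 0]])

```text
t: 18.35
ee_pos: [0.5099, 0.1102, 0.17]
ee_rot: [-2.101, -2.334, 0.002]
force: [0.0, -0.1, -0.6]
gripper_width: -0.0001
gripper_force: 0.0
```

Request:
play_rows(targets=[[[0, 0, -0.6], 0, 0], [[0, 0, -0.55], 0, 0], [[0, 0, 0], 0, 0], [[0, 0, 0], 0, 0], [[0, 0, 0.6], 0, 0], [[0, 0, 0.55], 0, 0], [[0, 0, 0], 0, 0], [[0, 0, 0], 0, 0]])

```text
t: 19.35
ee_pos: [0.5099, 0.1102, 0.17]
ee_rot: [-2.101, -2.334, 0.002]
force: [-0.4, -0.6, 0.4]
gripper_width: 0.0002
gripper_force: 0.0
```

Request:
play_rows(targets=[[[0, 0, 1], 0, 0], [[0, 0, 1], 0, 0], [[0, 0, 1], 0, 0], [[0, 0, 1], 0, 0], [[0, 0, 0], 0, 0]])

```text
t: 19.98
ee_pos: [0.5115, 0.1104, 0.2725]
ee_rot: [2.1, 2.334, 0.003]
force: [0.1, -1.2, -0.0]
gripper_width: 0.0001
gripper_force: 0.0
```

```bash
python3 - <<'E'
from h import *
for c in ('top','side'):
    s=look(c,c+'6'); tips(s,['pump_top','pin_top','vent_tip'])
cv2.imwrite('pics/s6c.png',cv2.resize(s['pixels'][230:380,280:430,::-1],None,fx=4,fy=4))
st=sense();print(st['t'],st['ee_pos'],st['force'])
E
```

```text
pump_top [([0.5108, 0.1118, 0.1639], 0.46)]
pin_top [([0.454, 0.0716, 0.1431], 0.47)]
vent_tip [([0.5503, 0.0299, 0.1323], 0.6)]
pump_top [([0.5115, 0.1123, 0.165], 0.83)]
pin_top [([0.4526, 0.0735, 0.1393], 0.61)]
vent_tip [([0.5488, 0.0288, 0.1335], 0.8)]
20.375 [0.51029224 0.11029345 0.27029395] [-0.19979823  0.62051916 -0.19393076]
```

View pics/s6c.png

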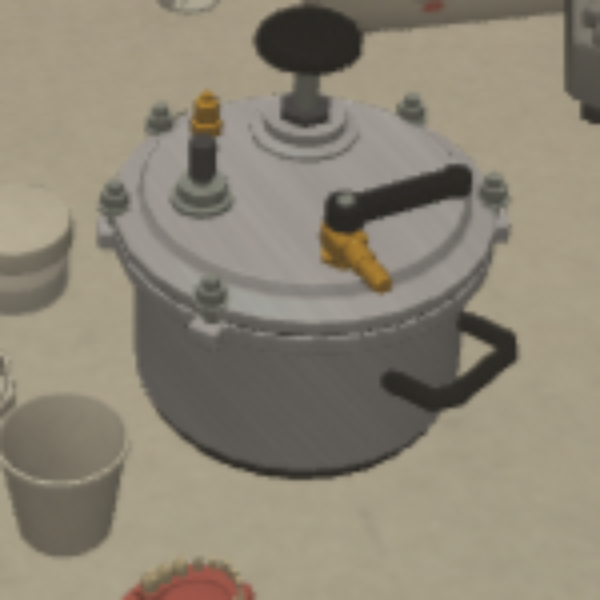

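The pin stands fully out at (202,155), its top about 141 mm high. The knob is up at (308,40) and the lever lies across the outlet. Handing in.

```bash
python3 -c "
from plant import *
print(sign_off())"
```

```text
the job is handed in; nothing more can be done
None
```

I handed the job in at about 20 s: the vent is shut against its stop, the indicator pin is fully out (top about 141 mm) after eight pump strokes, and the knob is released. The arm is clear of the pot, and it never touched the pin or any of the loose things.

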